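# Make up the grill tray and the lunch tray

## Task

Make up the two wooden trays from the stock on the worktop. Grill tray (three compartments, one already holding the chilli jar): lay the tongs in the long narrow compartment and stand the round dipping dish in the empty square one; lunch tray (two compartments): stand the snap-lid container in the larger compartment and the square dipping dish in the smaller one. Everything must sit flat on the tray floor inside its compartment; set things down gently, do not drop them, and leave the chilli jar, the pepper shaker and the steel cup standing where they are.

Things in the scene. Friction and masses are not known exactly. Their poses are not given: they have to be found in the camera images.
- tongs: stainless serving tongs, locked shut, rigid, lying flat: 152 mm long (own x, tips to +x), 22 mm high, 30 mm wide over the parallel middle part (own y, from x = -40 to +45 mm), narrower at both ends. Origin: mid-length, on the underside. 90 g. Grip across the middle, along own y
- round_dish: white ceramic round dipping dish, open, nearly upright wall: 66 mm diameter (58 at the foot), 34 mm high, wall 4.5 mm. Origin: centre of the underside, z up. 120 g. Can be gripped across its outside
- square_dish: white ceramic square dipping dish, open, upright walls: 56 x 56 mm (own x, y along its sides), 34 mm high, wall 5 mm. Origin: centre of the underside, z up. 120 g. Can be gripped across two opposite outer sides
- container: clear plastic food container, its clear snap lid with white border and white clips shut for good: lid 100 mm (own x) by 64 mm (own y), 10 mm thick with its top at 46 mm; the clear body below is 94 x 60 mm. Origin: centre of the underside, z up. 150 g. Grip across the lid along own y
- grill_tray: fixed pale wooden tray, dark rim and dividers, 184 (own x) x 164 mm (own y). Floor 5 mm, walls 11 mm above the worktop; walls 4 mm thick. Origin: centre of the underside. Compartments (inside x by y, centre in own x, y, mm): narrow 176 x 60 at (0, +48), tongs along own x either way round; square 92 x 92 at (-42, -32), round dish; 80 x 92 at (+48, -32), chilli jar
- lunch_tray: fixed pale wooden tray, dark rim and dividers, 218 (own x) x 94 mm (own y). Floor 5 mm, walls 11 mm above the worktop; walls 4 mm thick. Origin: centre of the underside. Compartments (inside x by y, centre in own x, y, mm): larger 124 x 86 at (-43, 0), container, its length along own x either way round; smaller 82 x 86 at (+64, 0), square dish
- chilli_jar: amber glass jar with steel cap, 44 mm diameter, 58 mm high, loose, standing in the grill tray; leave it. Origin: centre of the underside
- shaker: dark wooden pepper shaker, 32 mm diameter, 51 mm high, loose, standing amid the stock; leave it. Origin: centre of the underside
- steel_cup: small open steel cup, 56 mm diameter at the rim, 45 mm high, loose, standing beyond the stock on the left; leave it. Origin: centre of the underside
Things that resemble listed ones, but are neither listed nor needed, are in the scene too. What is shaped like the round_dish but yellow is not meant.

How it is judged:
At the end, for the whole second after the job is handed in: Each thing in its named compartment: origin within the free play (15.5 to 18.5 mm of the compartment's centre along the tray's x and y), on the tray floor (origin under 3 mm above it), level within 0.06 rad, at rest (under 20 mm/s) (x of tongs in the frame of grill_tray between -0.016 and 0.016 m and y of tongs in the frame of grill_tray between 0.0295 and 0.0665 m and z of each of tongs, round_dish in the frame of grill_tray below 0.008 m and angle between each of tongs, round_dish, container, square_dish's own z axis and vertical below 0.06 rad and linear speed of each of tongs, round_dish, container, square_dish below 0.02 m/s and x of round_dish in the frame of grill_tray between -0.059 and -0.025 m and y of round_dish in the frame of grill_tray between -0.049 and -0.015 m and x of container in the frame of lunch_tray between -0.0595 and -0.0265 m and y of container in the frame of lunch_tray between -0.0165 and 0.0165 m and z of each of container, square_dish in the frame of lunch_tray below 0.008 m and x of square_dish in the frame of lunch_tray between 0.0485 and 0.0795 m and y of square_dish in the frame of lunch_tray between -0.0175 and 0.0175 m); the robot touches nothing.
It fails at once if the chilli jar, shaker or steel cup is pushed away or knocked over (moved over 20 mm or tipped over 0.5 rad) (distance of any of chilli_jar, shaker, steel_cup from where it was at the start of the episode above 0.02 m or angle between any of chilli_jar, shaker, steel_cup's own z axis and vertical above 0.5 rad).
It fails at once if the tongs, a dish or the container is dropped or flung (over 0.6 m/s with no finger touching it, a fall of about 2 cm) ((linear speed of tongs above 0.6 m/s and contact force between the fingers and tongs below 0.01 N) or (linear speed of round_dish above 0.6 m/s and contact force between the fingers and round_dish below 0.01 N) or (linear speed of square_dish above 0.6 m/s and contact force between the fingers and square_dish below 0.01 N) or (linear speed of container above 0.6 m/s and contact force between the fingers and container below 0.01 N)).
It also fails if it takes over 128 s, if anything falls off the work surface, if the arm or the gripper's body presses on something with over 40 N, if the wrist force passes 120 N, or if a joint passes its speed limit or range.

## Robot

A 7-joint arm with a two-finger parallel gripper is mounted at the origin on the work surface. World frame = base frame: x ahead of the robot, y to its left, z up, the work surface at z = 0. Lengths are in m, angles in rad, forces in N, time in s.
With the tool pointing down it reaches from about 0.425 to 0.8 m from the base axis. Payload 8.3 kg.
Tool frame: the origin (TCP) lies between the finger pads; the fingertips stand 25 mm ahead of it and the grasp point (between the pads) lies 6 mm ahead of it; z points along the fingers, y is the line along which they close (so a half turn about z gives the same grasp; the last joint's range is limited). The gripper opens to 85 mm and grips with 20 to 120 N. Pads are 22 mm wide; open, the fingers measure 114 mm over their backs; the gripper's body (76 mm by 85 mm) begins 54 mm behind the grasp point. The pads swing forward as they close: fully open they stand 13 mm farther back than shut.
Start: joints at [1.237, 0.383, 0.016, 1.37, -0.006, 1.388, -0.046], TCP at [0.167, -0.602, 0.256] pointing down, gripper open.
Joint ranges: [-2.95, 2.95], [-0.25, 2.06], [-1.52, 1.56], [0.18, 2.33], [-1.44, 4.58], [0.02, 2.06], [-3.01, 3.01]. Speed limits (rad/s): [2.39, 2.39, 3.01, 3.01, 3.14, 3.14, 3.14].

## Interface

Orientations are given as a unit quaternion [x, y, z, w].
In Python, from plant import r gives the robot as it stands. The module is installed in compiled form; this text tells all that it offers.
- The arm moves only by the shell command python3 -m pendant 'ROWS' [OPENING] [FORCE]. ROWS is a JSON object of lists of equal length, an entry for each row: "linear": the shift along the tool's x, y, z in mm, a list of three; "twist": the turn about the tool's z in rad. A call has 1 to 8 rows; each row is the pose to reach, as a shift and turn from the pose commanded when the call began, along the tool's axes at that moment; what a row does not reach only later rows make up. A row lasts 1/10 s, in which the tool goes at most 50 mm and 8.59 degrees, less where a joint would pass 70% of its speed; a pose out of reach is approached as far as the arm can. A call with a gripper value outside its range is refused whole. OPENING is the gripper's target within -1 to 1 (fully open at 1, half-way at 0, shut at -1), set as the call begins (- or left out, the last holds). The fingers move at their own pace and stop on an object; FORCE is the grip in N (left out, the last holds). Time passes only in rows, so rows that repeat a pose let the fingers close. It gives the time, the measured TCP pose, the force, the opening and the grip force at its end, in the units of the state.
- r.sense(): the state, without advancing time (a new reading comes with each control period).
- r.capture(name): name is "side" or "top"; returns a dict with "img" (384x512x3 uint8, blue, green, red), "depth" (384x512 float32, m along the optical axis (not along the pixel's ray), 0 where there is no reading), "camera_matrix" (3x3 intrinsics, pixels), "k1" (the pictures are not rectified: a ray, as slopes to the right and down, at radius r is drawn at 1 + k1 r^2 times it, then the intrinsics apply), "camera_from_world" (4x4, takes a point from world to camera coordinates). Camera axes: x right, y down, z forward; pixel columns grow to the right and rows downward; lengths in m; the calibration is good to about 2 mm. A picture is of the moment at which its call begins.
- r.finish_job(): hands the job in; it is judged then, once.
Trained networks look in a picture, given as the dict that the camera call returned (one of the last four; its "shot" number tells which), for a name from the list of things; names that differ only in an ending like _2 or _b are one class to them, and where a whole thing is asked for, a point or a joint stands for the part that bears it (a point fixed in the world has none). Each returns a list of dicts, best first, with "conf" (0 to 1); they miss things now and then, are a little off and sometimes report something else, mostly with a low value. They report only what shows in the picture. A call takes as long as a camera call. They do not tell look-alikes from the thing itself.
- r.search_frame(picture, thing): "box" ([left, top, right, bottom] in pixels, round what is visible of it).
- r.trace(picture, thing): "region" (384x512 bool, what is visible of it) and "box" ([left, top, right, bottom] in pixels, round what is visible of it).
- r.place_of(picture, thing): "uv" ([column, row] in pixels: a listed point, or the origin of a listed thing).
The state is a dict: "t": time; "joint_positions": joint angles; "qd": joint speeds; "effort": joint torques, N m; "tool_pos": TCP position; "tcp_rot": TCP orientation; "ft_force": force on the tool from outside, world axes, zero at the start; "wrist_torque": the same for the moment, N m; "finger_gap": opening from 0.0 (shut) to 1.0 (fully open); "finger_force": force on a finger pad.
Only numpy, scipy, OpenCV 4.12 (cv2) and the standard library are available. Lean on these libraries where they do the work, as an engineer would, in place of code of your own. Each camera call takes 0.05 s, during which the arm holds its last target. There are 200 camera calls.

## Working session

There is one attempt and no reset: what is moved stays moved. The work goes in short steps, Python scripts to look and compute and a shell command to move; the robot and the scene stay as the last step left them, time stands still between calls to the robot, and variables do not carry over. Pictures are saved under pics/ and viewed, at most 14 in all, crops included, and the job is handed in when it is done.

```bash
mkdir -p pics
cat > h.py <<'E'
import numpy as np, cv2
from plant import r
def undist(c,uv):
    K=np.array(c["camera_matrix"]);d=np.array([c["k1"],0,0,0,0.])
    return cv2.undistortPoints(np.array(uv,float).reshape(-1,1,2),K,d).reshape(-1,2)
def at_z(c,uv,z):
    T=np.linalg.inv(np.array(c["camera_from_world"]));n=undist(c,uv)
    D=np.c_[n,np.ones(len(n))]@T[:3,:3].T;o=T[:3,3]
    s=(z-o[2])/D[:,2];return o+D*s[:,None]
def cloud(c):
    "world xyz per pixel (384,512,3)"
    T=np.linalg.inv(np.array(c["camera_from_world"]))
    u,v=np.meshgrid(np.arange(512),np.arange(384));n=undist(c,np.c_[u.ravel(),v.ravel()])
    d=c["depth"].ravel()[:,None];P=np.c_[n,np.ones(len(n))]*d
    W=P@T[:3,:3].T+T[:3,3];W[d[:,0]==0]=np.nan
    return W.reshape(384,512,3)
E
python3 - <<'E'
from h import *
s=r.sense();print(s["tool_pos"],s["tcp_rot"],s["t"],s["finger_gap"])
names="tongs round_dish square_dish container grill_tray lunch_tray chilli_jar shaker steel_cup".split()
for cam in("top","side"):
    c=r.capture(cam);W=cloud(c);cv2.imwrite(f"pics/{cam}0.png",cv2.resize(c["img"],(800,600)))
    print(cam,np.linalg.inv(np.array(c["camera_from_world"]))[:3,3].round(3))
    for n in names:
        for q in r.trace(c,n)[:3]:
            m=q["region"];w=W[m];w=w[~np.isnan(w[:,0])]
            if len(w)<5: print(n,"few");continue
            print(n,round(q["conf"],2),np.round(q["box"]),"med",np.median(w,0).round(3),"zmax",np.percentile(w[:,2],97).round(3),"ext",np.percentile(w,2,0).round(3)[:2],np.percentile(w,98,0).round(3)[:2])
E
```

```text
[ 0.16712615 -0.60176493  0.25528441] [ 9.90842055e-01  1.35022463e-01 -1.32519343e-04 -9.68688747e-04] 0.0 1.0026594697900466
top [ 0.52  -0.005  1.114]
tongs 0.81 [288. 218. 311. 277.] med [ 0.489 -0.09   0.021] zmax 0.026 ext [ 0.382 -0.122] [ 0.525 -0.077]
round_dish 0.73 [163. 153. 188. 177.] med [0.665 0.21  0.008] zmax 0.037 ext [0.633 0.175] [0.692 0.235]
round_dish 0.72 [204. 156. 230. 183.] med [0.649 0.101 0.007] zmax 0.036 ext [0.617 0.069] [0.676 0.127]
round_dish 0.71 [106. 136. 137. 162.] med [0.712 0.344 0.01 ] zmax 0.036 ext [0.68  0.308] [0.739 0.37 ]
square_dish 0.79 [279. 158. 307. 183.] med [ 0.641 -0.094  0.008] zmax 0.036 ext [ 0.61  -0.123] [ 0.669 -0.063]
container 0.81 [191. 223. 221. 270.] med [0.461 0.124 0.046] zmax 0.05 ext [0.41  0.089] [0.51  0.161]
lunch_tray 0.71 [102. 190. 152. 281.] med [0.486 0.329 0.006] zmax 0.013 ext [0.383 0.276] [0.59  0.381]
lunch_tray 0.61 [254. 207. 265. 220.] med [ 0.534 -0.002  0.047] zmax 0.053 ext [ 0.522 -0.017] [0.549 0.011]
chilli_jar 0.54 [392. 210. 416. 226.] med [ 0.506 -0.355  0.061] zmax 0.066 ext [ 0.487 -0.37
[... 952 characters left out ...]
01  0.016] zmax 0.024 ext [ 0.387 -0.127] [ 0.525 -0.078]
container 0.66 [177. 150. 223. 182.] med [0.463 0.107 0.046] zmax 0.049 ext [0.414 0.087] [0.51  0.158]
grill_tray 0.86 [151. 302. 258. 381.] med [ 0.454 -0.319  0.006] zmax 0.013 ext [ 0.371 -0.396] [ 0.555 -0.242]
lunch_tray 0.72 [168.  98. 250. 132.] med [0.485 0.328 0.006] zmax 0.013 ext [0.38  0.272] [0.592 0.386]
chilli_jar 0.97 [219. 342. 244. 377.] med [ 0.509 -0.369  0.062] zmax 0.065 ext [ 0.49  -0.384] [ 0.528 -0.344]
shaker 0.65 [225. 192. 239. 216.] med [ 0.536 -0.013  0.032] zmax 0.052 ext [ 0.522 -0.019] [0.551 0.01 ]
steel_cup 0.96 [304. 115. 320. 137.] med [0.765 0.238 0.03 ] zmax 0.046 ext [0.741 0.219] [0.788 0.271]
```

View pics/top0.png

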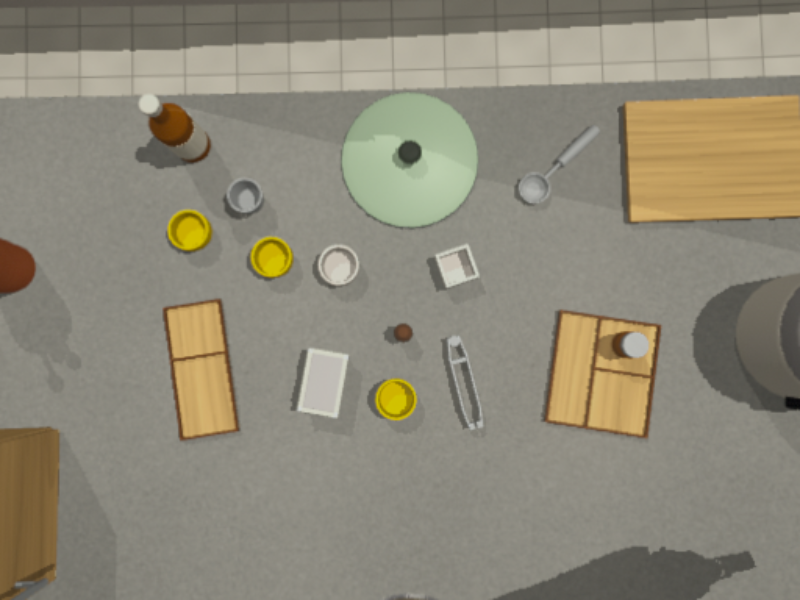

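View pics/side0.png

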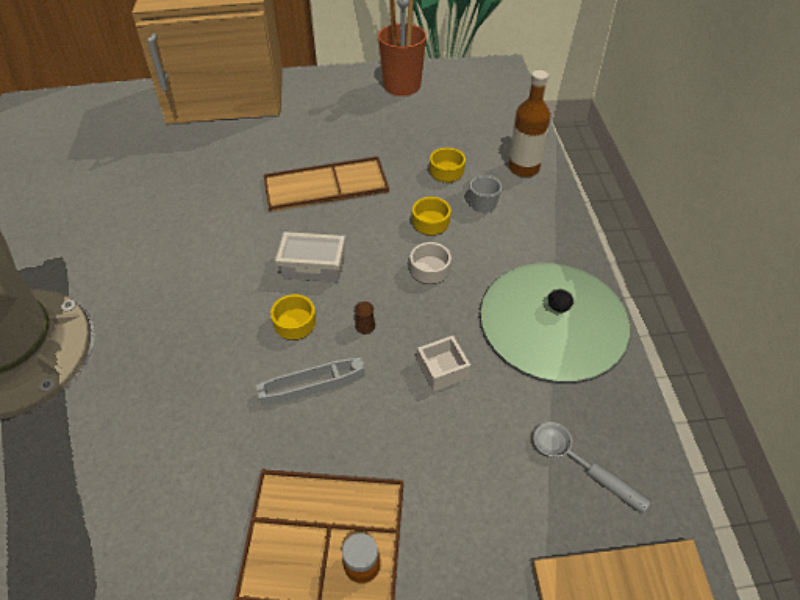

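The top view has four round dishes (800x600 px): yellow ones at (189,230), (271,257) and (396,399), and a white one at (338,265). Only the white one fits the description. The square dish is at (457,266), the container at (323,382) and the tongs at (465,383). The trays are at (201,368) and (603,373), and the jar is at (633,345). The side view agrees.

```bash
cat >> h.py <<'E'
def rect(p):
    (cx,cy),(a,b),_=cv2.minAreaRect((np.asarray(p)[:,:2]*1000).astype(np.float32))
    q=cv2.boxPoints(((cx,cy),(a,b),_));e0,e1=q[1]-q[0],q[2]-q[1]
    e=e0 if np.linalg.norm(e0)>np.linalg.norm(e1) else e1
    return dict(c=(round(cx,1),round(cy,1)),size=(round(np.linalg.norm(e0),1),round(np.linalg.norm(e1),1)),yaw_long=round(float((np.arctan2(e[1],e[0])+np.pi/2)%np.pi-np.pi/2),3))
def win(W,x0,x1,y0,y1,z0,z1):
    return (W[...,0]>x0)&(W[...,0]<x1)&(W[...,1]>y0)&(W[...,1]<y1)&(W[...,2]>z0)&(W[...,2]<z1)
def big(m):
    n,l,s,_=cv2.connectedComponentsWithStats(m.astype(np.uint8));return l==1+np.argmax(s[1:,4])
E
python3 - <<'E'
from h import *
for cam in("top","side"):
    c=r.capture(cam);W=cloud(c);hs=cv2.cvtColor(c["img"],cv2.COLOR_BGR2HSV)
    print(cam)
    for n,b in dict(tongs=(.35,.56,-.16,-.06,.012,.04),round=(.6,.70,.055,.15,.026,.05),square=(.59,.69,-.15,-.04,.026,.05),cont=(.38,.54,.07,.18,.038,.06),jar=(.46,.56,-.42,-.31,.05,.08)).items():
        m=win(W,*b);print(n,m.sum(),rect(W[m]),np.median(W[m][:,2]).round(3))
    u,v=np.meshgrid(np.arange(512),np.arange(384))
    P=at_z(c,np.c_[u.ravel(),v.ravel()],.011).reshape(384,512,3)
    for n,b in dict(grill=(.33,.60,-.43,-.21,-1,1),lunch=(.35,.62,.25,.42,-1,1)).items():
        m=big(win(P,*b)&(hs[...,1]>75));print(n,m.sum(),rect(P[m]))
    if cam=="top": cv2.imwrite("pics/crop.png",cv2.resize(c["img"][120:300,90:430],(800,424),interpolation=cv2.INTER_CUBIC))
E
```

```text
top
tongs 256 {'c': (454.0, -99.8), 'size': (np.float32(30.2), np.float32(150.8)), 'yaw_long': 0.22} 0.022
round 159 {'c': (646.9, 97.7), 'size': (np.float32(63.7), np.float32(63.7)), 'yaw_long': 1.526} 0.033
square 185 {'c': (640.5, -93.3), 'size': (np.float32(56.0), np.float32(56.3)), 'yaw_long': 0.299} 0.034
cont 1067 {'c': (459.9, 125.0), 'size': (np.float32(100.1), np.float32(64.2)), 'yaw_long': -0.194} 0.046
jar 230 {'c': (506.8, -361.6), 'size': (np.float32(36.9), np.float32(36.9)), 'yaw_long': -1.53} 0.063
grill 4618 {'c': (462.1, -324.0), 'size': (np.float32(184.4), np.float32(166.2)), 'yaw_long': -0.181}
lunch 3255 {'c': (486.2, 327.9), 'size': (np.float32(95.8), np.float32(217.9)), 'yaw_long': 0.131}
side
tongs 591 {'c': (455.5, -100.8), 'size': (np.float32(32.6), np.float32(150.6)), 'yaw_long': 0.218} 0.021
round 217 {'c': (648.8, 97.0), 'size': (np.float32(64.6), np.float32(64.6)), 'yaw_long': 1.307} 0.033
square 319 {'c': (642.1, -93.6), 'size': (np.float32(58.7), np.float32(56.9)), 'yaw_long': -1.259} 0.034
cont 850 {'c': (461.8, 125.8), 'size': (np.float32(99.3), np.float32(70.2)), 'yaw_long': -0.2} 0.047
jar 432 {'c': (509.0, -362.3), 'size': (np.float32(37.6), np.float32(38.7)), 'yaw_long': 1.07} 0.063
grill 7373 {'c': (463.5, -324.4), 'size': (np.float32(184.5), np.float32(163.9)), 'yaw_long': -0.178}
lunch 1854 {'c': (487.3, 323.8), 'size': (np.float32(106.2), np.float32(218.1)), 'yaw_long': 0.134}
```

View pics/crop.png

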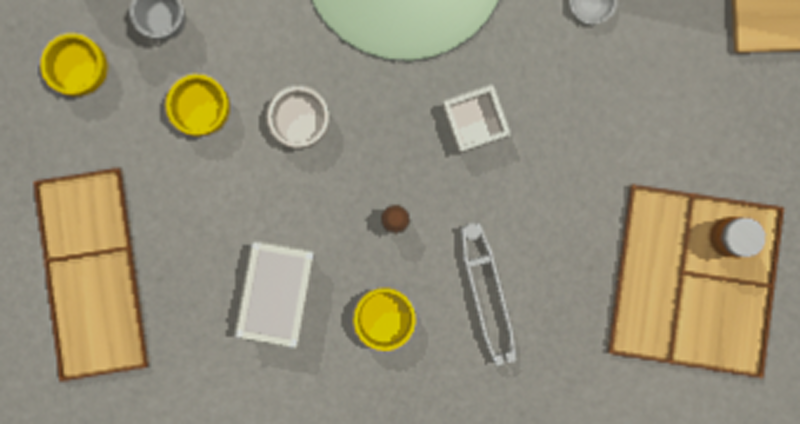

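The crop confirms the white round dish at (298,117), clearly different from the three yellow ones. I'm starting with the tongs.

```bash
cat >> h.py <<'E'
from scipy.spatial.transform import Rotation as Ro
def go(x,y,z,yaw):
    "mm; yaw of tool x axis (mod pi)"
    s=r.sense();R=Ro.from_quat(s["tcp_rot"]).as_matrix();p=s["tool_pos"]*1000
    psi=np.arctan2(R[1,0],R[0,0]);d=(yaw-psi+np.pi/2)%np.pi-np.pi/2
    print("t",round(s["t"],2),"at",p.round(1),"yaw",psi.round(3),"| lin",(R.T@(np.array([x,y,z])-p)).round(1),"twist",round(-d,3),"f",np.round(s["ft_force"],1),"gap",round(s["finger_gap"],3))
E
python3 -c "
from h import *
go(455,-100,150,.22)"
```

```text
t 1.1 at [ 167.2 -602.2  256.3] yaw 0.271 | lin [ 411.6 -406.9  106.3] twist 0.051 f [ 0.2  0.2 -0.4] gap 0.998
```

```bash
python3 -m pendant '{"linear":[[30,-30,0],[65,-65,0],[100,-100,0],[135,-135,0],[170,-168,0],[205,-203,0],[240,-238,0],[275,-272,0]],"twist":[0,0,0,0,0,0,0,0]}' 0.1
python3 -c "
from h import *
go(455,-100,110,.22)"
```

```text
t: 1.9
tool_pos: [0.3601, -0.2646, 0.2567]
tcp_rot: [0.991, 0.135, 0.0, 0.0]
ft_force: [1.7, -0.8, -0.3]
finger_gap: 0.548
finger_force: 0.0
t 1.9 at [ 360.1 -264.6  256.7] yaw 0.271 | lin [ 135.5 -133.4  146.6] twist 0.051 f [ 1.7 -0.8 -0.3] gap 0.548
```

```bash
python3 -m pendant '{"linear":[[30,-30,10],[60,-60,35],[90,-90,60],[115,-113,90],[131,-130,125],[131,-130,146],[131,-130,146],[131,-130,146]],"twist":[0.01,0.02,0.03,0.04,0.05,0.05,0.05,0.05]}'
python3 - <<'E'
from h import *
go(455,-100,32,.22)
c=r.capture("side");cv2.imwrite("pics/s1.png",cv2.resize(c["img"][100:310,120:400],(800,600),interpolation=cv2.INTER_CUBIC))
E
```

```text
t: 2.7
tool_pos: [0.4509, -0.1066, 0.1108]
tcp_rot: [0.994, 0.11, -0.0, -0.0]
ft_force: [0.1, 0.7, -0.3]
finger_gap: 0.549
finger_force: 0.0
t 2.7 at [ 450.9 -106.6  110.8] yaw 0.22 | lin [ 5.5 -5.6 78.8] twist 0.0 f [ 0.1  0.7 -0.3] gap 0.549
```

View pics/s1.png

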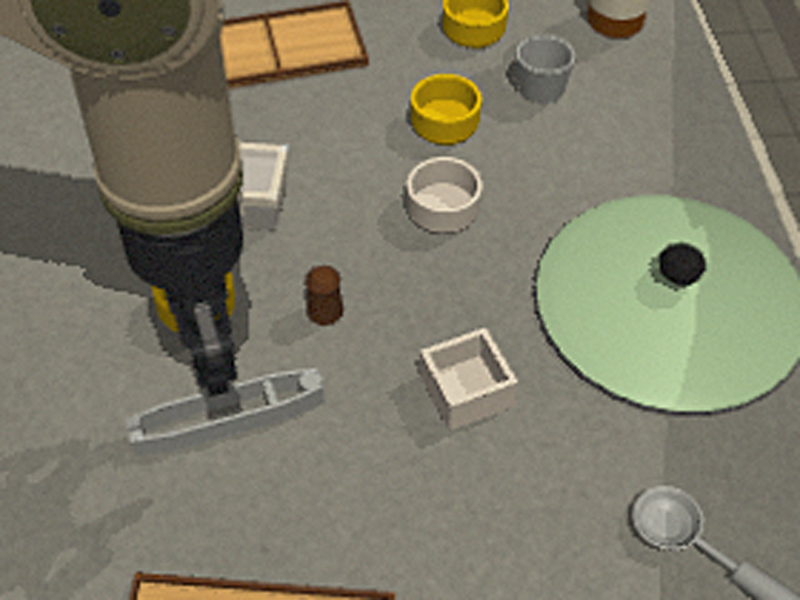

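The open fingers (about (215,390)) are over the middle of the tongs, so I'm going down.

```bash
python3 -m pendant '{"linear":[[5,-5,15],[5.5,-5.5,30],[5.5,-5.5,45],[5.5,-5.5,60],[5.5,-5.5,70],[5.5,-5.5,78],[5.5,-5.5,78],[5.5,-5.5,78]],"twist":[0,0,0,0,0,0,0,0]}'
python3 -m pendant '{"linear":[[0,0,0],[0,0,0],[0,0,0],[0,0,0],[0,0,0],[0,0,0],[0,0,0],[0,0,0]],"twist":[0,0,0,0,0,0,0,0]}' -1 40
python3 -m pendant '{"linear":[[0,0,-3],[0,0,-10],[0,0,-25],[0,0,-45],[0,0,-65],[0,0,-78],[0,0,-78],[0,0,-78]],"twist":[0,0,0,0,0,0,0,0]}'
python3 -c "
from h import *
go(471.2,-276.9,110,-.175)
c=r.capture('side');cv2.imwrite('pics/s2.png',cv2.resize(c['img'][100:310,120:400],(800,600),interpolation=cv2.INTER_CUBIC))"
```

```text
t: 3.55
tool_pos: [0.4554, -0.0998, 0.0329]
tcp_rot: [0.994, 0.11, 0.0, 0.0]
ft_force: [0.2, -0.1, -0.2]
finger_gap: 0.552
finger_force: 0.0
t: 4.35
tool_pos: [0.4557, -0.0998, 0.0332]
tcp_rot: [0.994, 0.11, 0.001, 0.0]
ft_force: [-0.9, -1.0, 6.5]
finger_gap: 0.341
finger_force: 40.1
t: 5.15
tool_pos: [0.4549, -0.0997, 0.1101]
tcp_rot: [0.994, 0.11, 0.0, 0.0]
ft_force: [-0.7, -0.8, -1.8]
finger_gap: 0.341
finger_force: 39.7
t 5.15 at [454.9 -99.7 110.1] yaw 0.221 | lin [-2.290e+01  1.764e+02  1.000e-01] twist 0.396 f [-0.7 -0.8 -1.8] gap 0.341
```

View pics/s2.png

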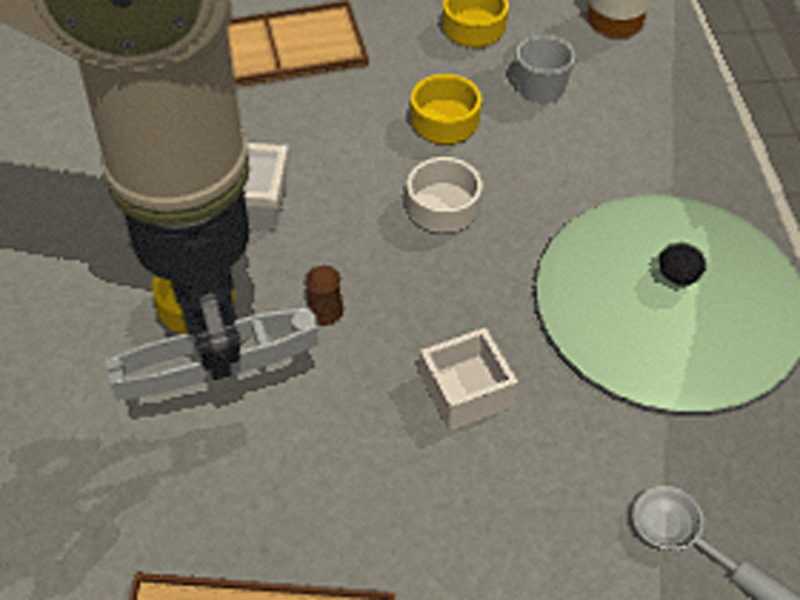

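The tongs are held level and clear of the shaker. I'm carrying them to the narrow compartment.

```bash
python3 -m pendant '{"linear":[[-2,12,0],[-5,40,0],[-8,70,0],[-12,100,0],[-16,130,0],[-20,155,0],[-23,173,0],[-23,176,0]],"twist":[0.03,0.08,0.14,0.2,0.26,0.32,0.38,0.396]}'
python3 -c "
from h import *
go(471.2,-276.9,38.5,-.175)"
```

```text
t: 6.0
tool_pos: [0.4699, -0.2804, 0.1096]
tcp_rot: [0.996, -0.092, -0.001, 0.0]
ft_force: [-0.1, 0.1, -1.5]
finger_gap: 0.337
finger_force: 39.7
t 6.0 at [ 469.9 -280.4  109.6] yaw -0.184 | lin [ 0.7 -3.7 71.1] twist -0.009 f [-0.1  0.1 -1.5] gap 0.337
```

```bash
python3 -m pendant '{"linear":[[0,0,10],[0,0,25],[0,0,40],[0,0,52],[0,0,60],[0,0,65],[0,0,69],[0,0,71.5]],"twist":[0,0,0,0,0,0,0,0]}'
python3 -m pendant '{"linear":[[0,0,0.5],[0,0,0.5]],"twist":[0,0]}'
python3 -c "
from h import *
go(471.2,-276.9,38,-.175)"
```

```text
t: 6.8
tool_pos: [0.4713, -0.2764, 0.0388]
tcp_rot: [0.996, -0.087, 0.0, 0.0]
ft_force: [0.1, 0.1, -0.3]
finger_gap: 0.34
finger_force: 39.7
t: 7.0
tool_pos: [0.4713, -0.2766, 0.0386]
tcp_rot: [0.996, -0.087, 0.0, 0.0]
ft_force: [-0.2, 0.5, -1.1]
finger_gap: 0.335
finger_force: 39.7
t 7.0 at [ 471.3 -276.6   38.6] yaw -0.175 | lin [-0.1  0.4  0.6] twist -0.0 f [-0.2  0.5 -1.1] gap 0.335
```

```bash
python3 -m pendant '{"linear":[[0,0,0.5],[0,0,1],[0,0,1.2],[0,0,1.2]],"twist":[0,0,0,0]}'
python3 -m pendant '{"linear":[[0,0,0],[0,0,0],[0,0,0],[0,0,0],[0,0,0],[0,0,0]],"twist":[0,0,0,0,0,0]}' 0
python3 -m pendant '{"linear":[[0,0,-10],[0,0,-25],[0,0,-50],[0,0,-80],[0,0,-110],[0,0,-120],[0,0,-120]],"twist":[0,0,0,0,0,0,0]}'
python3 - <<'E'
from h import *
go(640.8,-93.3,158,.28)
c=r.capture("side");W=cloud(c);cv2.imwrite("pics/s3.png",cv2.resize(c["img"][200:384,100:345],(800,600),interpolation=cv2.INTER_CUBIC))
m=win(W,.37,.57,-.31,-.24,.018,.05);print(m.sum(),rect(W[m]),np.percentile(W[m][:,2],[10,50,90]))
E
```

```text
t: 7.4
tool_pos: [0.4714, -0.2766, 0.0382]
tcp_rot: [0.996, -0.088, 0.0, 0.0]
ft_force: [-3.4, 1.3, 7.8]
finger_gap: 0.34
finger_force: 40.8
t: 8.0
tool_pos: [0.4711, -0.2764, 0.037]
tcp_rot: [0.996, -0.087, -0.0, -0.0]
ft_force: [-0.1, -0.4, -0.4]
finger_gap: 0.499
finger_force: 0.0
t: 8.7
tool_pos: [0.4721, -0.2769, 0.1593]
tcp_rot: [0.996, -0.087, 0.002, 0.001]
ft_force: [0.4, 0.1, -0.2]
finger_gap: 0.499
finger_force: 0.0
t 8.7 at [ 472.1 -276.9  159.3] yaw -0.175 | lin [ 134.1 -210.2    1.5] twist -0.455 f [ 0.4  0.1 -0.2] gap 0.499
643 {'c': (470.1, -276.1), 'size': (np.float32(151.7), np.float32(32.6)), 'yaw_long': -0.168} [0.02007658 0.02621366 0.02860464]
```

View pics/s3.png

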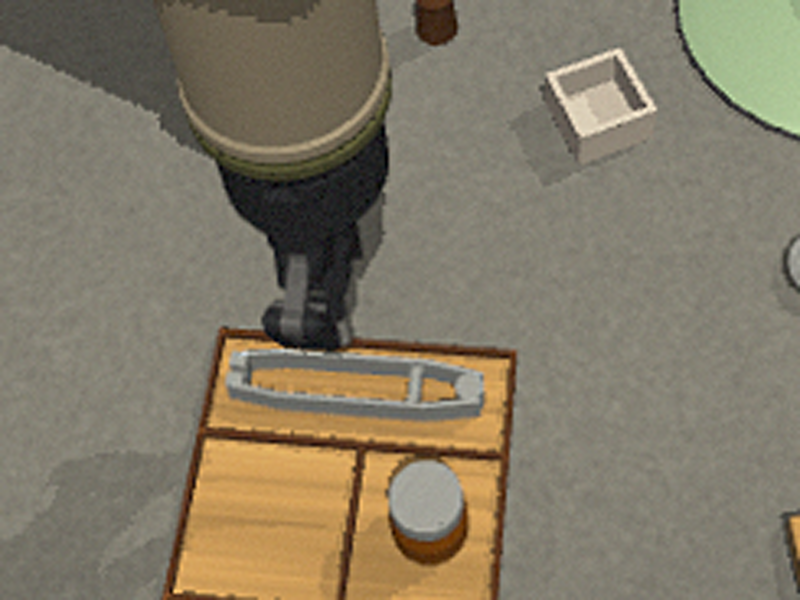

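The tongs lie flat in the narrow compartment, around (350,383) in this crop. Next is the square dish.

```bash
python3 -m pendant '{"linear":[[10,-15,0],[28,-44,0],[46,-73,0],[65,-102,0],[84,-132,0],[103,-162,0],[122,-192,0],[135,-211,0]],"twist":[-0.04,-0.1,-0.17,-0.24,-0.31,-0.38,-0.45,-0.48]}' 1
python3 -m pendant '{"linear":[[0,0,0],[0,0,15],[0,0,30],[0,0,45],[0,0,45],[0,0,45]],"twist":[0,0,0,0,0,0]}'
python3 -c "
from h import *
go(641.3,-93.4,33,.305)"
```

```text
t: 9.55
tool_pos: [0.6417, -0.0873, 0.1551]
tcp_rot: [0.988, 0.156, -0.001, -0.002]
ft_force: [0.2, -0.8, 0.5]
finger_gap: 0.996
finger_force: 0.0
t: 10.15
tool_pos: [0.6402, -0.0928, 0.1113]
tcp_rot: [0.988, 0.151, -0.001, -0.0]
ft_force: [1.0, -0.1, 0.9]
finger_gap: 0.998
finger_force: 0.0
t 10.15 at [640.2 -92.8 111.3] yaw 0.304 | lin [ 1.   0.9 78.3] twist -0.001 f [ 1.  -0.1  0.9] gap 0.998
```

```bash
python3 -m pendant '{"linear":[[1,1,15],[1,1,30],[1,1,45],[1,1,60],[1,1,70],[1,1,78],[1,1,78],[1,1,78]],"twist":[0,0,0,0,0,0,0,0]}'
python3 -m pendant '{"linear":[[0,0,0],[0,0,0],[0,0,0],[0,0,0],[0,0,0],[0,0,0],[0,0,0],[0,0,0]],"twist":[0,0,0,0,0,0,0,0]}' -1 40
python3 -m pendant '{"linear":[[0,0,-3],[0,0,-10],[0,0,-25],[0,0,-45],[0,0,-70],[0,0,-90],[0,0,-105],[0,0,-105]],"twist":[0,0,0,0,0,0,0,0]}'
python3 -c "
from h import *
go(549.9,335.9,138,.131)
c=r.capture('side');cv2.imwrite('pics/s4.png',cv2.resize(c['img'][100:310,120:400],(800,600),interpolation=cv2.INTER_CUBIC))"
```

```text
t: 10.95
tool_pos: [0.6424, -0.0927, 0.0343]
tcp_rot: [0.988, 0.152, 0.0, -0.0]
ft_force: [0.5, -0.2, -0.6]
finger_gap: 0.999
finger_force: 0.0
t: 11.75
tool_pos: [0.6427, -0.0928, 0.0351]
tcp_rot: [0.988, 0.152, 0.001, 0.0]
ft_force: [-1.1, 0.2, 5.2]
finger_gap: 0.648
finger_force: 44.0
t: 12.55
tool_pos: [0.6436, -0.0928, 0.1425]
tcp_rot: [0.988, 0.152, 0.002, 0.001]
ft_force: [-0.2, -0.3, -0.8]
finger_gap: 0.648
finger_force: 43.3
t 12.55 at [643.6 -92.8 142.5] yaw 0.305 | lin [  39.3 -437.     3.7] twist 0.174 f [-0.2 -0.3 -0.8] gap 0.648
```

View pics/s4.png

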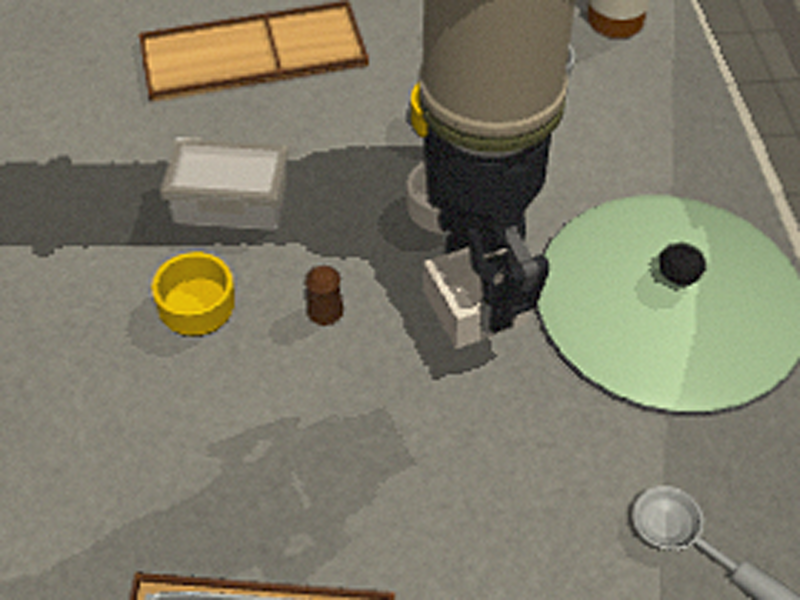

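The square dish is held. I'm carrying it to the smaller lunch-tray compartment.

```bash
python3 -m pendant '{"linear":[[1,-15,0],[5,-55,0],[9,-100,0],[13,-145,0],[17,-190,0],[21,-235,0],[25,-280,0],[29,-325,0]],"twist":[0.01,0.03,0.05,0.07,0.09,0.11,0.13,0.15]}'
python3 -m pendant '{"linear":[[0,-30,0],[0,-55,0],[0,-80,0],[0,-95,0],[0,-100,0],[0,-100,0]],"twist":[0,0,0,0,0,0]}'
python3 -c "
from h import *
go(549.9,335.9,41,.131)"
```

```text
t: 13.4
tool_pos: [0.5709, 0.2271, 0.1377]
tcp_rot: [0.997, 0.077, -0.001, 0.0]
ft_force: [-0.1, -0.6, -2.4]
finger_gap: 0.642
finger_force: 43.2
t: 14.0
tool_pos: [0.5565, 0.3246, 0.1384]
tcp_rot: [0.997, 0.078, -0.0, 0.0]
ft_force: [-0.4, -1.4, -0.8]
finger_gap: 0.647
finger_force: 43.2
t 14.0 at [556.5 324.6 138.4] yaw 0.155 | lin [ -4.7 -12.2  97.4] twist 0.024 f [-0.4 -1.4 -0.8] gap 0.647
```

```bash
python3 -m pendant '{"linear":[[-4,-9,10],[-4.7,-12,30],[-4.7,-12,50],[-4.7,-12,65],[-4.7,-12,78],[-4.7,-12,86],[-4.7,-12,92],[-4.7,-12,95]],"twist":[0.02,0.024,0.024,0.024,0.024,0.024,0.024,0.024]}'
python3 -m pendant '{"linear":[[0,0,1],[0,0,2],[0,0,2]],"twist":[0,0,0]}'
python3 -c "
from h import *
go(549.9,335.9,40,.131)"
```

```text
t: 14.8
tool_pos: [0.5505, 0.3357, 0.0439]
tcp_rot: [0.998, 0.065, 0.0, -0.0]
ft_force: [0.4, 0.9, -1.3]
finger_gap: 0.645
finger_force: 43.2
t: 15.1
tool_pos: [0.5505, 0.3361, 0.0426]
tcp_rot: [0.998, 0.065, 0.0, -0.0]
ft_force: [-0.1, 0.5, -1.5]
finger_gap: 0.648
finger_force: 43.2
t 15.1 at [550.5 336.1  42.6] yaw 0.131 | lin [-0.6  0.1  2.6] twist -0.0 f [-0.1  0.5 -1.5] gap 0.648
```

```bash
python3 -m pendant '{"linear":[[0,0,0.7],[0,0,1.4],[0,0,2],[0,0,2.6],[0,0,2.6]],"twist":[0,0,0,0,0]}'
```

```text
t: 15.6
tool_pos: [0.5503, 0.3359, 0.0401]
tcp_rot: [0.998, 0.065, 0.0, -0.0]
ft_force: [-2.3, -0.9, 5.1]
finger_gap: 0.645
finger_force: 43.8
```

```bash
python3 -m pendant '{"linear":[[0,0,0],[0,0,0],[0,0,0],[0,0,0],[0,0,0],[0,0,0]],"twist":[0,0,0,0,0,0]}' 1
python3 -m pendant '{"linear":[[0,0,-10],[0,0,-25],[0,0,-50],[0,0,-80],[0,0,-105],[0,0,-110],[0,0,-110]],"twist":[0,0,0,0,0,0,0]}'
python3 - <<'E'
from h import *
c=r.capture("side");W=cloud(c)
m=win(W,.50,.60,.28,.39,.030,.06);print(m.sum(),rect(W[m]),np.percentile(W[m][:,2],[10,50,90]))
c=r.capture("top");W=cloud(c)
m=win(W,.38,.54,.07,.18,.038,.06);print(m.sum(),rect(W[m]))
go(460.7,125.3,150,-.196)
E
```

```text
t: 16.2
tool_pos: [0.5503, 0.3359, 0.0395]
tcp_rot: [0.998, 0.065, 0.0, -0.0]
ft_force: [0.2, -0.1, -0.5]
finger_gap: 0.998
finger_force: 0.0
t: 16.9
tool_pos: [0.551, 0.3365, 0.1519]
tcp_rot: [0.998, 0.065, 0.002, -0.001]
ft_force: [-0.6, 0.8, -1.4]
finger_gap: 1.0
finger_force: 0.0
177 {'c': (548.6, 335.9), 'size': (np.float32(61.9), np.float32(56.0)), 'yaw_long': -1.453} [0.03157934 0.0371974  0.04023321]
1069 {'c': (460.0, 124.9), 'size': (np.float32(99.8), np.float32(64.2)), 'yaw_long': -0.194}
t 17.0 at [550.  335.5 149.1] yaw 0.131 | lin [-116.   196.8   -0.8] twist 0.327 f [-0.6 -0.1 -0.3] gap 0.997
```

```bash
python3 -m pendant '{"linear":[[-8,14,0],[-25,43,0],[-43,73,0],[-61,103,0],[-79,133,0],[-97,163,0],[-113,190,0],[-116,197,0]],"twist":[0.02,0.07,0.12,0.17,0.22,0.27,0.31,0.327]}'
python3 -m pendant '{"linear":[[0,0,0],[0,0,15],[0,0,30],[0,0,40],[0,0,40],[0,0,40]],"twist":[0,0,0,0,0,0]}'
python3 -c "
from h import *
go(460.7,125.3,45,-.196)"
```

```text
t: 17.8
tool_pos: [0.4593, 0.1214, 0.1482]
tcp_rot: [0.995, -0.101, -0.001, 0.001]
ft_force: [0.0, 0.3, -0.8]
finger_gap: 1.001
finger_force: 0.0
t: 18.4
tool_pos: [0.4611, 0.1262, 0.1095]
tcp_rot: [0.995, -0.097, -0.0, -0.0]
ft_force: [0.1, 0.3, 0.9]
finger_gap: 0.999
finger_force: 0.0
t 18.4 at [461.1 126.2 109.5] yaw -0.195 | lin [-0.1  0.9 64.5] twist 0.001 f [0.1 0.3 0.9] gap 0.999
```

```bash
python3 -m pendant '{"linear":[[0,0.5,15],[0,0.5,30],[0,0.5,45],[0,0.5,55],[0,0.5,62],[0,0.5,66],[0,0.5,66],[0,0.5,66]],"twist":[0,0,0,0,0,0,0,0]}'
python3 -m pendant '{"linear":[[0,0,0],[0,0,0],[0,0,0],[0,0,0],[0,0,0],[0,0,0],[0,0,0],[0,0,0]],"twist":[0,0,0,0,0,0,0,0]}' -1 40
python3 -m pendant '{"linear":[[0,0,-3],[0,0,-10],[0,0,-25],[0,0,-45],[0,0,-70],[0,0,-90],[0,0,-95],[0,0,-95]],"twist":[0,0,0,0,0,0,0,0]}'
python3 -c "
from h import *
go(443.9,321.9,138,.131)
c=r.capture('side');cv2.imwrite('pics/s5.png',cv2.resize(c['img'][70:280,120:400],(800,600),interpolation=cv2.INTER_CUBIC))"
```

```text
t: 19.2
tool_pos: [0.4613, 0.125, 0.044]
tcp_rot: [0.995, -0.098, 0.0, -0.0]
ft_force: [-0.1, 0.4, 0.0]
finger_gap: 1.0
finger_force: 0.0
t: 20.0
tool_pos: [0.4613, 0.125, 0.0443]
tcp_rot: [0.995, -0.098, 0.001, -0.0]
ft_force: [-1.7, -0.2, 6.0]
finger_gap: 0.738
finger_force: 43.9
t: 20.8
tool_pos: [0.4613, 0.1249, 0.1392]
tcp_rot: [0.995, -0.098, 0.001, -0.0]
ft_force: [0.4, -0.5, -1.2]
finger_gap: 0.741
finger_force: 44.4
t 20.8 at [461.3 124.9 139.2] yaw -0.196 | lin [ -55.5 -189.8    1.2] twist -0.327 f [ 0.4 -0.5 -1.2] gap 0.741
```

View pics/s5.png

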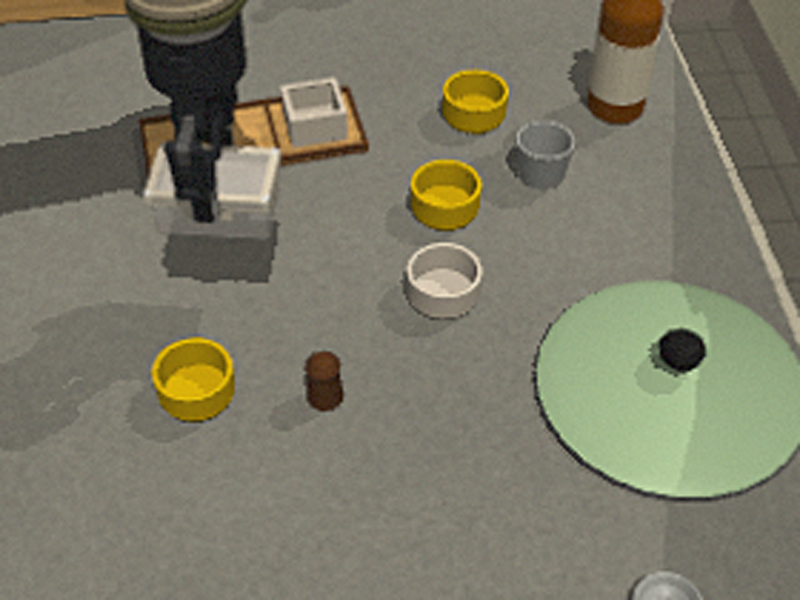

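The container is held level by its lid, and the square dish sits in the smaller compartment at (313,110). I'm carrying the container over.

```bash
python3 -m pendant '{"linear":[[-3,-12,0],[-12,-42,0],[-21,-72,0],[-30,-102,0],[-39,-132,0],[-48,-162,0],[-54,-184,0],[-55.5,-189.5,0]],"twist":[-0.02,-0.07,-0.12,-0.17,-0.22,-0.27,-0.31,-0.327]}'
python3 -m pendant '{"linear":[[0,0,10],[0,0,25],[0,0,40],[0,0,55],[0,0,68],[0,0,77],[0,0,82],[0,0,84]],"twist":[0,0,0,0,0,0,0,0]}'
python3 -c "
from h import *
go(443.9,321.9,50,.131)"
```

```text
t: 21.65
tool_pos: [0.441, 0.3256, 0.1374]
tcp_rot: [0.998, 0.069, -0.001, -0.001]
ft_force: [0.3, 0.7, -1.4]
finger_gap: 0.738
finger_force: 44.4
t: 22.45
tool_pos: [0.4433, 0.3215, 0.0541]
tcp_rot: [0.998, 0.065, -0.0, 0.0]
ft_force: [0.3, -1.0, -1.0]
finger_gap: 0.736
finger_force: 44.4
t 22.45 at [443.3 321.5  54.1] yaw 0.131 | lin [ 0.6 -0.3  4. ] twist -0.0 f [ 0.3 -1.  -1. ] gap 0.736
```

```bash
python3 -m pendant '{"linear":[[0,0,1],[0,0,2],[0,0,3],[0,0,3.8],[0,0,4.6],[0,0,5.2],[0,0,5.2]],"twist":[0,0,0,0,0,0,0]}'
```

```text
t: 23.15
tool_pos: [0.4434, 0.3216, 0.0494]
tcp_rot: [0.998, 0.065, 0.0, -0.0]
ft_force: [-0.3, 0.0, -0.6]
finger_gap: 0.737
finger_force: 44.4
```

```bash
python3 -m pendant '{"linear":[[0,0,0.5],[0,0,1],[0,0,1.3],[0,0,1.3]],"twist":[0,0,0,0]}'
```

```text
t: 23.55
tool_pos: [0.4435, 0.3216, 0.0492]
tcp_rot: [0.998, 0.065, 0.0, 0.0]
ft_force: [-4.5, -3.8, 12.1]
finger_gap: 0.735
finger_force: 45.8
```

```bash
python3 -m pendant '{"linear":[[0,0,0],[0,0,0],[0,0,0],[0,0,0],[0,0,0],[0,0,0]],"twist":[0,0,0,0,0,0]}' 1
python3 -m pendant '{"linear":[[0,0,-10],[0,0,-25],[0,0,-50],[0,0,-80],[0,0,-100],[0,0,-100],[0,0,-100]],"twist":[0,0,0,0,0,0,0]}'
python3 - <<'E'
from h import *
c=r.capture("side");W=cloud(c)
m=win(W,.36,.512,.25,.39,.044,.07);print(m.sum(),rect(W[m]),np.percentile(W[m][:,2],[10,50,90]))
c=r.capture("top");W=cloud(c)
m=win(W,.60,.70,.05,.15,.026,.06);print(m.sum(),rect(W[m]))
go(648,97.5,145,.2)
E
```

```text
t: 24.15
tool_pos: [0.4434, 0.3216, 0.048]
tcp_rot: [0.998, 0.065, -0.0, -0.0]
ft_force: [0.7, 0.2, -0.1]
finger_gap: 1.0
finger_force: 0.0
t: 24.85
tool_pos: [0.4437, 0.3218, 0.1492]
tcp_rot: [0.998, 0.065, 0.001, -0.0]
ft_force: [0.5, 0.9, -0.1]
finger_gap: 1.001
finger_force: 0.0
610 {'c': (444.8, 320.3), 'size': (np.float32(69.6), np.float32(100.5)), 'yaw_long': 0.128} [0.04884906 0.05118379 0.0531451 ]
156 {'c': (646.9, 97.6), 'size': (np.float32(63.3), np.float32(63.6)), 'yaw_long': 0.016}
t 24.95 at [443.1 321.2 147.6] yaw 0.131 | lin [174.  248.5   2.6] twist -0.069 f [-0.4  0.1 -0.2] gap 1.002
```

The container is in, level at the right height. Next is the round dish.

```bash
python3 -m pendant '{"linear":[[10,14,0],[34,48,0],[58,83,0],[82,117,0],[106,152,0],[130,186,0],[154,220,0],[174,248.5,0]],"twist":[0,-0.01,-0.02,-0.03,-0.04,-0.05,-0.06,-0.069]}'
python3 -m pendant '{"linear":[[0,0,0],[0,0,15],[0,0,30],[0,0,40],[0,0,40],[0,0,40]],"twist":[0,0,0,0,0,0]}'
python3 -c "
from h import *
go(648,97.5,34,.2)"
```

```text
t: 25.75
tool_pos: [0.6491, 0.0952, 0.1465]
tcp_rot: [0.995, 0.099, -0.001, 0.0]
ft_force: [0.1, -0.1, 0.0]
finger_gap: 0.996
finger_force: 0.0
t: 26.35
tool_pos: [0.6478, 0.0986, 0.1076]
tcp_rot: [0.995, 0.1, -0.0, -0.0]
ft_force: [0.1, 1.3, -0.0]
finger_gap: 1.002
finger_force: 0.0
t 26.35 at [647.8  98.6 107.6] yaw 0.201 | lin [ 0.   1.1 73.6] twist 0.001 f [ 0.1  1.3 -0. ] gap 1.002
```

```bash
python3 -m pendant '{"linear":[[0,1,15],[0,1,30],[0,1,45],[0,1,58],[0,1,67],[0,1,73],[0,1,73],[0,1,73]],"twist":[0,0,0,0,0,0,0,0]}'
python3 -m pendant '{"linear":[[0,0,0],[0,0,0],[0,0,0],[0,0,0],[0,0,0],[0,0,0],[0,0,0],[0,0,0]],"twist":[0,0,0,0,0,0,0,0]}' -1 40
python3 -m pendant '{"linear":[[0,0,-3],[0,0,-10],[0,0,-25],[0,0,-45],[0,0,-70],[0,0,-95],[0,0,-110],[0,0,-110]],"twist":[0,0,0,0,0,0,0,0]}'
python3 -c "
from h import *
go(415.9,-348.4,145,-.175)
c=r.capture('side');cv2.imwrite('pics/s6.png',cv2.resize(c['img'][70:280,120:400],(800,600),interpolation=cv2.INTER_CUBIC))"
```

```text
t: 27.15
tool_pos: [0.6488, 0.0971, 0.0354]
tcp_rot: [0.995, 0.1, 0.0, -0.0]
ft_force: [0.3, -0.9, -0.1]
finger_gap: 0.996
finger_force: 0.0
t: 27.95
tool_pos: [0.6494, 0.0971, 0.0364]
tcp_rot: [0.995, 0.1, 0.001, -0.0]
ft_force: [0.1, -0.3, 6.3]
finger_gap: 0.742
finger_force: 44.6
t: 28.75
tool_pos: [0.65, 0.0974, 0.1485]
tcp_rot: [0.995, 0.1, 0.003, -0.0]
ft_force: [0.4, -0.7, -0.2]
finger_gap: 0.746
finger_force: 44.2
t 28.75 at [650.   97.4 148.5] yaw 0.2 | lin [-317.9  390.5    1.9] twist 0.375 f [ 0.4 -0.7 -0.2] gap 0.746
```

View pics/s6.png

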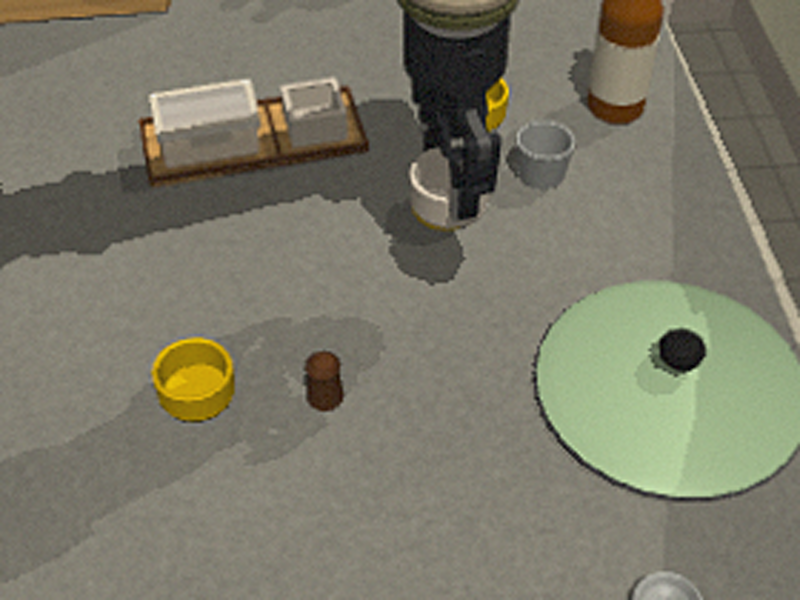

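The round dish is held. Both lunch items are in place. I'm carrying the dish to the grill tray.

```bash
python3 -m pendant '{"linear":[[-8,10,0],[-32,39,0],[-56,69,0],[-82,100,0],[-108,132,0],[-134,164,0],[-160,196,0],[-186,228,0]],"twist":[0.01,0.04,0.08,0.13,0.18,0.23,0.28,0.32]}'
python3 -c "
from h import *
go(415.9,-348.4,145,-.175)"
```

```text
t: 29.6
tool_pos: [0.5088, -0.1656, 0.1435]
tcp_rot: [0.998, -0.062, -0.001, -0.0]
ft_force: [0.2, -0.5, -1.1]
finger_gap: 0.742
finger_force: 44.2
t 29.6 at [ 508.8 -165.6  143.5] yaw -0.124 | lin [-69.6 192.9  -1.4] twist 0.051 f [ 0.2 -0.5 -1.1] gap 0.742
```

```bash
python3 -m pendant '{"linear":[[-10,28,0],[-22,58,0],[-34,90,0],[-46,122,0],[-57,153,0],[-66,180,0],[-69,192,0],[-69,192,0]],"twist":[0.01,0.02,0.03,0.04,0.051,0.051,0.051,0.051]}'
python3 -c "
from h import *
go(415.9,-348.4,45,-.175)"
```

```text
t: 30.4
tool_pos: [0.4177, -0.3475, 0.1438]
tcp_rot: [0.996, -0.088, -0.001, -0.0]
ft_force: [0.4, 0.5, -1.8]
finger_gap: 0.737
finger_force: 44.2
t 30.4 at [ 417.7 -347.5  143.8] yaw -0.176 | lin [-1.4  1.2 98.8] twist -0.001 f [ 0.4  0.5 -1.8] gap 0.737
```

```bash
python3 -m pendant '{"linear":[[-1,0,12],[-2,0,30],[-2,0,50],[-2,0,67],[-2,0,80],[-2,0,90],[-2,0,95],[-2,0,97]],"twist":[0,0,0,0,0,0,0,0]}'
python3 -m pendant '{"linear":[[0,0,0.7],[0,0,1.4],[0,0,2],[0,0,2.7],[0,0,2.7]],"twist":[0,0,0,0,0]}'
python3 -c "
from h import *
go(415.9,-348.4,41,-.175)"
```

```text
t: 31.2
tool_pos: [0.4182, -0.345, 0.0476]
tcp_rot: [0.996, -0.085, -0.0, -0.0]
ft_force: [-0.1, -0.5, -0.4]
finger_gap: 0.742
finger_force: 44.2
t: 31.7
tool_pos: [0.418, -0.3455, 0.0454]
tcp_rot: [0.996, -0.085, 0.0, 0.0]
ft_force: [-0.7, -0.1, -1.1]
finger_gap: 0.743
finger_force: 44.2
t 31.7 at [ 418.  -345.5   45.4] yaw -0.171 | lin [-1.6  3.2  4.4] twist 0.004 f [-0.7 -0.1 -1.1] gap 0.743
```

```bash
python3 -m pendant '{"linear":[[-1,2,1],[-1.6,3,2],[-1.6,3,2.7],[-1.6,3,3.4],[-1.6,3,4.2],[-1.6,3,4.8],[-1.6,3,4.8]],"twist":[0,0,0,0,0,0,0]}'
```

```text
t: 32.4
tool_pos: [0.416, -0.3481, 0.0413]
tcp_rot: [0.996, -0.085, 0.0, 0.0]
ft_force: [-3.1, 2.6, 8.8]
finger_gap: 0.742
finger_force: 45.0
```

Contact. I'm opening only part-way because the tongs are close by.

```bash
python3 -m pendant '{"linear":[[0,0,0],[0,0,0],[0,0,0],[0,0,0],[0,0,0],[0,0,0]],"twist":[0,0,0,0,0,0]}' 0.8
python3 -m pendant '{"linear":[[0,0,-10],[0,0,-25],[0,0,-50],[0,0,-80],[0,0,-115],[0,0,-150],[0,0,-180],[0,0,-200]],"twist":[0,0,0,0,0,0,0,0]}'
python3 -m pendant '{"linear":[[0,15,0],[0,50,0],[0,90,0],[0,130,0],[0,165,0],[0,180,0],[0,180,0]],"twist":[0,0,0,0,0,0,0]}'
python3 - <<'E'
from h import *
c=r.capture("side");cv2.imwrite("pics/fs.png",cv2.resize(c["img"],(800,600)))
c=r.capture("top");W=cloud(c);cv2.imwrite("pics/ft.png",cv2.resize(c["img"],(800,600)))
for n,b in dict(round=(.37,.47,-.40,-.305,.030,.06),tongs=(.37,.57,-.31,-.23,.018,.04),square=(.50,.60,.28,.39,.03,.06),cont=(.36,.512,.25,.39,.044,.07),jar=(.46,.56,-.42,-.31,.055,.08)).items():
    m=win(W,*b);print(n,m.sum(),m.sum()>5 and (rect(W[m]),np.percentile(W[m][:,2],[10,50,90]).round(3)))
print(r.sense()["t"])
E
```

```text
t: 33.0
tool_pos: [0.4159, -0.3481, 0.0405]
tcp_rot: [0.996, -0.085, -0.0, -0.0]
ft_force: [0.1, -0.1, 0.3]
finger_gap: 0.898
finger_force: 0.0
t: 33.8
tool_pos: [0.4165, -0.3484, 0.2441]
tcp_rot: [0.996, -0.085, 0.002, 0.001]
ft_force: [0.6, -0.1, -1.0]
finger_gap: 0.904
finger_force: 0.0
t: 34.5
tool_pos: [0.3824, -0.5285, 0.2386]
tcp_rot: [0.996, -0.088, -0.001, -0.0]
ft_force: [-0.3, -0.3, 0.6]
finger_gap: 0.9
finger_force: 0.0
round 202 ({'c': (415.1, -347.5), 'size': (np.float32(63.8), np.float32(62.7)), 'yaw_long': -0.035}, array([0.034, 0.038, 0.042]))
tongs 338 ({'c': (469.1, -274.6), 'size': (np.float32(149.6), np.float32(31.2)), 'yaw_long': -0.185}, array([0.021, 0.026, 0.029]))
square 241 ({'c': (549.4, 335.5), 'size': (np.float32(59.1), np.float32(56.1)), 'yaw_long': -1.439}, array([0.033, 0.038, 0.041]))
cont 1114 ({'c': (443.4, 321.9), 'size': (np.float32(66.8), np.float32(99.3)), 'yaw_long': 0.124}, array([0.049, 0.051, 0.054]))
jar 221 ({'c': (506.7, -361.0), 'size': (np.float32(36.1), np.float32(37.9)), 'yaw_long': 1.541}, array([0.06 , 0.063, 0.066]))
34.6
```

View pics/ft.png

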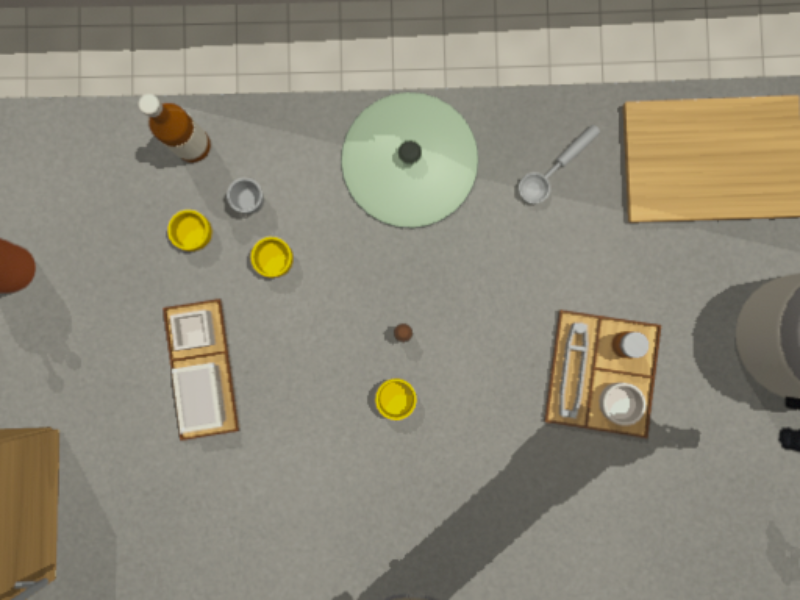

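View pics/fs.png

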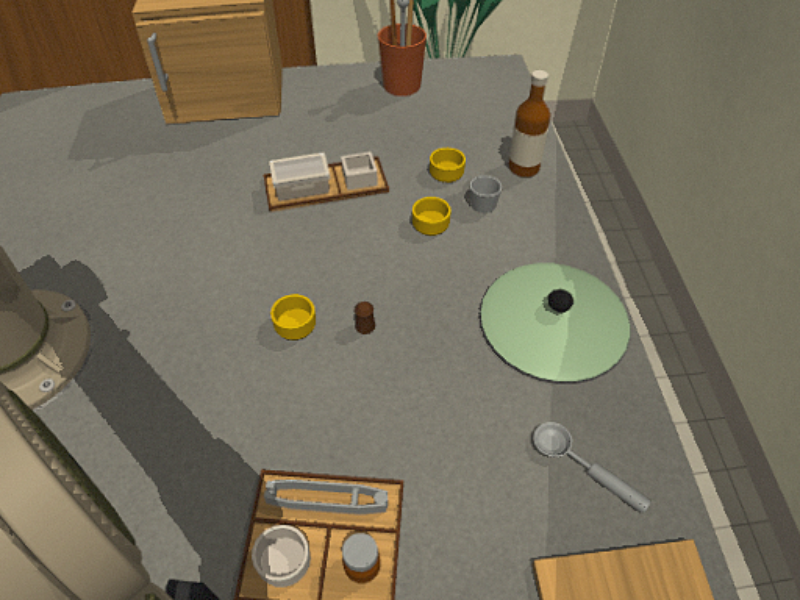

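Both views show all four things flat in their compartments: tongs at top-view (574,370), round dish (623,403), square dish (191,330), container (197,397). The jar, shaker and cup have not moved. I'm handing the job in.

```bash
python3 -c "
from plant import r
print(r.finish_job())"
```

```text
the job is handed in; nothing more can be done
None
```

The job is handed in at about 35 s of the 128 s allowed: the final pictures show the tongs, round dish, container and square dish each flat in their compartments, and the chilli jar, shaker and steel cup where they started; no verdict was returned.

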